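Sort the hand-building table into slab, scrap tub and tool tray

TASK

Clear up after hand-building by sorting four things that were left on the bare wood near the front of the table, beside the drawer chest. Stand the hollow square clay piece upright on the plaster slab to dry, clear of the pinch bowl, which stays where it stands; put the flat strip of clay offcut in the grey scrap tub; and lay the wooden rib and the oblong black pebble flat in the tool tray, each in the bay cut to its size.

Things in the scene. Friction and masses are not known exactly. Their poses are not given: they have to be found in the camera images.
- clay_tube: Leather-hard clay piece: a hollow square tube standing on end, open at the top, 46 x 46 mm outside, 34 mm high, walls about 9 mm, about 60 g. Origin at the centre of its underside; x and y square to its flat sides, z up. Grasp it across two parallel outer sides.
- clay_strip: Narrow flat clay offcut, 16 mm wide (x) by 86 mm long (y) by 9 mm thick, about 30 g. Origin at the centre of its underside, z up. (Obstacle near all four things: the drawer chest, 225 mm high, fills the table left of them, x over 0.48 m with y over 0.21 m, its top drawer standing open.)
- wood_rib: Wooden throwing rib: a flat tan wooden plate with rounded ends and a finger hole, 48 mm wide (x) by 102 mm long (y) by 8 mm thick, about 30 g. Origin at the centre of its underside, z up. Pinch it across its width at the middle.
- black_stone: Oblong smooth black river pebble used for burnishing, 34 mm wide (x) by 65 mm long (y) by 16 mm thick, about 80 g. Origin at the centre of its underside, z up. It lies on the bare wood near the robot; the other black stones, far off on the white board, are not meant.
- plaster_slab: Fixed white plaster drying slab, 138 mm (x) by 124 mm (y), 20 mm thick, standing on the table. Origin at the centre of its underside, its top is at z = 20 mm. The pinch bowl stands on its half nearer the robot (-x).
- scrap_tub: Fixed open grey plastic scrap tub, 138 x 124 mm over the rim, 52 mm high; inside 126 mm (x) by 112 mm (y), walls and floor 3 mm; a short dry clay scrap, 9 mm thick, is stuck to its floor in the far right (+x -y) corner. Origin at the centre of its underside, z up.
- rib_bay (a point): Floor centre of the large bay (for the rib) of the fixed light wooden tool tray; the tray's axes, z up. Tray 130 mm (x) by 136 mm (y), 20 mm high, floor 5 mm, two bays side by side, long in x. This bay: 118 mm (x) by 64 mm (y), 15 mm deep; its two long walls have a 48 mm gap at the middle, down to the floor, for the fingers.
- stone_bay (a point): Floor centre of the tray's small bay (for the pebble), 81 mm (x) by 50 mm (y), 15 mm deep, same 48 mm finger gaps in its long walls. It lies 69 mm to the -y side of the large bay's centre; the wall between the bays is 12 mm thick. The tray's axes, z up.
- pinch_bowl: Small round pinched clay bowl, 68 mm across the rim and 36 mm high, loose, already drying on the plaster slab; not to be disturbed. Origin at the centre of its underside.

How it is judged:
By the outcome, as a careful person would: the job done as asked, in the order asked, and still so for the second after the job is handed in, with the robot touching nothing.
It also fails if it takes over 93 s, if anything falls off the work surface, if the arm or the gripper's body presses on something with over 40 N, if the wrist force passes 120 N, or if a joint passes its speed limit or range.

ROBOT

A 7-joint arm with a two-finger parallel gripper is mounted at the origin on a cart in front of the work surface, level with it; the furniture and walls round the work are solid. World frame = base frame: x ahead of the robot, y to its left, z up, the work surface at z = 0. Lengths are in mm, angles in rad, forces in N, time in s.
With the tool pointing down it reaches from about 400 to 925 mm from the base axis. Payload 4.1 kg.
Tool frame: the origin (TCP) lies on the centre line of the jaws, within the pads' length; the fingertips stand 11 mm ahead of it and the grasp point (between the pads) lies 8 mm behind it; z points along the fingers, y is the line along which they close (so a half turn about z gives the same grasp; the last joint's range is limited). The gripper opens to 85 mm and grips with 20 to 120 N. Pads are 22 mm wide; open, the fingers measure 114 mm over their backs; the gripper's body (76 mm by 85 mm) begins 54 mm behind the grasp point. The pads swing forward as they close: fully open they stand 13 mm farther back than shut.
Start: joints at [1.143, 0.398, 0.045, 1.537, -0.019, 1.207, -0.051], TCP at [209.927, -615.201, 242.347] pointing down, gripper open.
Joint ranges: [-2.82, 2.82], [-0.49, 2.23], [-1.37, 1.46], [0, 2.46], [-1.36, 4.5], [0.23, 2], [-2.94, 2.94]. Speed limits (rad/s): [2.57, 2.57, 3.14, 3.14, 3.14, 3.14, 3.14].

INTERFACE

Orientations are given as a unit quaternion [x, y, z, w].
In Python, from cell import read_state, viewer, robot gives the robot as it stands. The module is installed in compiled form; this text tells all that it offers.
- The arm moves only by the tool send_rows, never from a script. Its arguments are lists of equal length, an entry for each row: "twist": the turn, a rotation vector about the tool's x, y, z in degrees, a list of three; "travel": the shift along the tool's x, y, z in mm, a list of three; "fingers": the closure, from -1 (fully open) to 1 (shut). A call has 1 to 12 rows; each row shifts and turns the commanded pose from where the row before left it, along the tool's axes as they then stand; what a row does not reach is not made up. A row lasts 1/8 s, in which the tool goes at most 62.5 mm and 10.7 degrees, less where a joint would pass 70% of its speed; a pose out of reach is approached as far as the arm can. A call with a gripper value outside its range is refused whole. The fingers move at their own pace and stop on an object; "force" is the grip in N (left out, the last holds). Time passes only in rows, so rows that do not move let the fingers close. It gives the time, the measured TCP pose, the force, the opening and the grip force at its end, in the units of the state.
- read_state(): the state, without advancing time (a new reading comes with each control period).
- viewer.capture(name): name is "side" or "top" or "wrist"; returns a dict with "image" (480x640x3 uint8, blue, green, red), "intrinsics" (3x3 intrinsics, pixels), "D" ([k1, k2, p1, p2, k3] as OpenCV has them; the pictures are not rectified), "R" (3x3) and "t" (3): a world point X has camera coordinates R X + t. Camera axes: x right, y down, z forward; pixel columns grow to the right and rows downward; lengths in mm; the calibration is good to about 2 mm. A picture is of the moment at which its call begins. There is no depth.
- robot.job_done(): hands the job in; it is judged then, once.
The state is a dict: "t": time; "q": joint angles; "qd": joint speeds; "joint_efforts": joint torques, N m; "eef_pos": TCP position; "tool_rot": TCP orientation; "wrist_force": force on the tool from outside, world axes, zero at the start; "moment": the same for the moment, N m; "finger_gap": finger opening in mm; "finger_force": force on a finger pad.
Only numpy, scipy, OpenCV 4.12 (cv2) and the standard library are available. Lean on these libraries where they do the work, as an engineer would, in place of code of your own. Each camera call takes 0.05 s, during which the arm holds its last target. There are 200 camera calls.

## Working session

There is one attempt and no reset: what is moved stays moved. The work goes in short steps, Python scripts to look and compute and a tool call to move; the robot and the scene stay as the last step left them, time stands still between calls to the robot, and variables do not carry over. Pictures are saved under pics/ and viewed, at most 14 in all, crops included, and the job is handed in when it is done.

Besides the shell and the picture viewer there is one more tool, called after ">>>" by a JSON object that holds its "op" and its "data". send_rows: Moves the arm, as the interface text tells. Its arguments: {"type":"object","properties":{"twist":{"type":"array","items":{"type":"array","items":{"type":"number"}}},"travel":{"type":"array","items":{"type":"array","items":{"type":"number"}}},"fingers":{"type":"array","items":{"type":"number"}},"force":{"type":"number"}},"required":["twist","travel","fingers"]}

```bash
ls; mkdir -p pics
python3 - <<'E'
from cell import read_state, viewer, robot
import cv2,numpy as np
s=read_state()
for k,v in s.items(): print(k,v)
for n in ["side","top"]:
    c=viewer.capture(n); cv2.imwrite(f"pics/{n}0.png",c["image"]); np.savez(f"pics/{n}0.npz",**c)
    print(n,c["intrinsics"],c["D"],c["R"],c["t"], -np.array(c["R"]).T@np.array(c["t"]))
E
```

```text
pics
t 0.0
q [ 1.14301957  0.39921786  0.04500076  1.53788105 -0.01870543  1.20691803
 -0.05072882]
qd [-6.88715917e-04 -1.63562442e-03  1.46075700e-03 -7.17288683e-04
 -2.10021585e-04  1.80020884e-05  2.99586471e-04]
joint_efforts [-4.08470469e-04 -4.75128043e+01  1.36446252e+00 -2.54216784e+01
  1.16428459e-02  9.42322018e-03 -1.99320624e-05]
eef_pos [ 209.71696521 -614.5827918   241.24560531]
tool_rot [ 9.86508985e-01  1.63704061e-01 -2.23379638e-04 -9.76363604e-04]
wrist_force [-0.15239626  0.7904566   0.36458956]
moment [ 0.02853634 -0.0208665   0.00174868]
finger_force 0.0
finger_gap 85.36286658407549
side [[576.11879033   0.         318.55116817]
 [  0.         576.11879033 237.42246866]
 [  0.           0.           1.        ]] [0.01779844 0.         0.         0.         0.        ] [[-0.84499224 -0.53457072  0.01490841]
 [-0.36021654  0.54834447 -0.75469357]
 [ 0.39526214 -0.64308047 -0.65590804]] [399.48055434 286.50042851 858.9241094 ] [101.25998035 608.80699863 773.63963791]
top [[511.03609418   0.         316.75429519]
 [  0.         511.03609418 235.35768415]
 [  0.           0.           1.        ]] [-0.08998101  0.          0.          0.          0.        ] [[ 0.00602644 -0.99989381 -0.0132682 ]
 [-0.99199289 -0.00430392 -0.12622037]
 [ 0.12614986  0.01392262 -0.99191349]] [-112.373364    570.3804917   917.98051825] [ 450.68749253 -122.68725622  981.05990203]
```

View pics/top0.png

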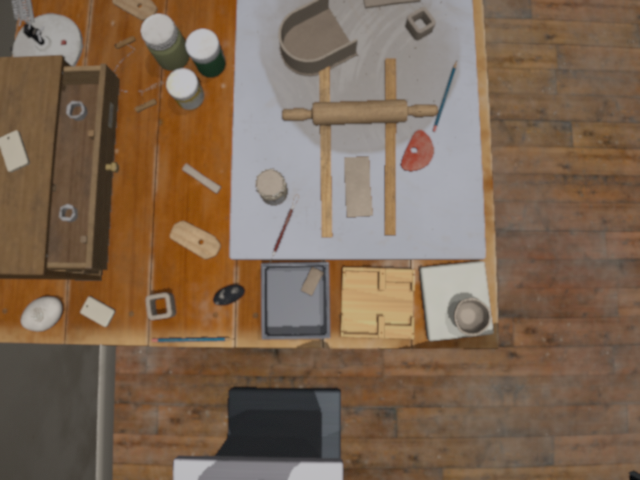

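View pics/side0.png

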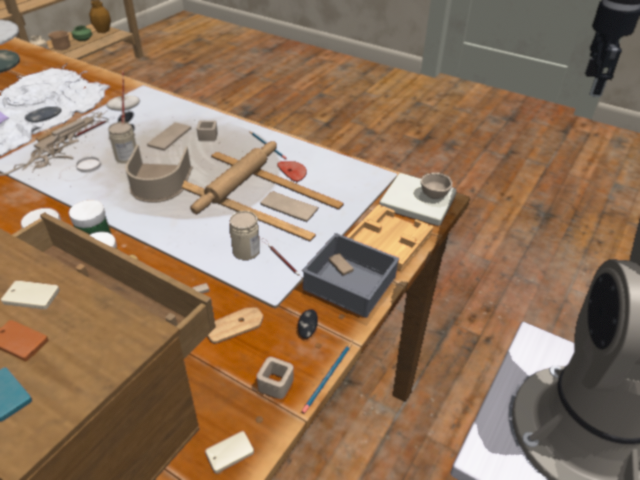

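The top view shows, in pixels: tube (160,306), strip (201,178), rib (195,239), black pebble (229,294), tub (295,300), tray (378,302), slab (456,300) and bowl (468,314). The side view agrees. Next I'll segment these.

```bash
cat > h.py <<'E'
import cv2,numpy as np
from scipy.spatial.transform import Rotation as Ro
def ray(c,px,z):
    px=np.array(px,float).reshape(-1,1,2)
    u=cv2.undistortPoints(px,c["intrinsics"],c["D"]).reshape(-1,2)
    d=np.c_[u,np.ones(len(u))]@c["R"]; o=-c["R"].T@c["t"]
    return o+d*((z-o[2])/d[:,2])[:,None]
def proj(c,X): return cv2.projectPoints(np.array(X,float).reshape(-1,1,3),cv2.Rodrigues(np.array(c["R"]))[0],c["t"],c["intrinsics"],c["D"])[0].reshape(-1,2)
def blob(img,win,f):
    x0,y0,x1,y1=win; h=cv2.cvtColor(img,cv2.COLOR_BGR2HSV)[y0:y1,x0:x1].astype(int)
    m=f(h).astype(np.uint8)*255
    cs,_=cv2.findContours(m,cv2.RETR_EXTERNAL,cv2.CHAIN_APPROX_NONE)
    return max(cs,key=cv2.contourArea)+np.array([x0,y0])
def rect(c,k,z):
    P=ray(c,k.reshape(-1,2),z)[:,:2]; (cx,cy),(w,l),a=cv2.minAreaRect(P.astype(np.float32))
    if w>l: w,l,a=l,w,a+90   # a: direction of w (short) from x axis, deg
    return np.round([cx,cy,w,l,(a+90)%180-90],1)
E
python3 - <<'E'
from h import *
c=dict(np.load("pics/top0.npz")); im=c["image"]; h=cv2.cvtColor(im,cv2.COLOR_BGR2HSV)
for n,p in dict(wood=(150,250),tube=(150,300),strip=(201,178),rib=(185,235),stone=(228,298),tubrim=(263,300),tray=(350,285),slab=(440,280),bowl=(468,299)).items(): print(n,h[p[1],p[0]])
W=dict(tube=((138,285,182,328),lambda h:h[...,1]<120,34),strip=((175,158,225,200),lambda h:h[...,1]<130,9),
rib=((163,214,225,265),lambda h:h[...,1]<150,8),stone=((208,278,250,312),lambda h:h[...,2]<70,8),
tub=((252,255,336,345),lambda h:(h[...,1]<90)&(h[...,2]<140),52),tray=((334,262,418,342),lambda h:(h[...,1]<150)&(h[...,2]>120),20),
slab=((415,255,500,345),lambda h:(h[...,1]<60)&(h[...,2]>150),20))
for n,(w,f,z) in W.items():
    k=blob(im,w,f); print(n,rect(c,k,z)); cv2.drawContours(im,[k],-1,(0,0,255),1)
cv2.imwrite("pics/seg.png",cv2.resize(im[150:350,130:510],None,fx=2.1,fy=2.1,interpolation=0))
E
```

```text
wood [ 14 168 135]
tube [ 17  45 114]
strip [ 16  39 162]
rib [ 17  84 179]
stone [120  10  49]
tubrim [128   9 115]
tray [ 19  97 194]
slab [ 24  14 188]
bowl [ 16  38 142]
tube [439.8 182.2  55.8  77.9 -82.9]
strip [686.9 119.4  17.4  88.5 -33.9]
rib [565.  127.5  48.1 103.1 -25.9]
stone [460.6  58.5  30.8  60.5  27. ]
tub [ 4.506e+02 -6.770e+01  1.492e+02  1.516e+02  3.000e-01]
tray [ 4.494e+02 -2.204e+02  1.470e+02  1.566e+02  2.000e-01]
slab [ 451.8 -373.1  121.9  136.2  -83.9]
```

View pics/seg.png

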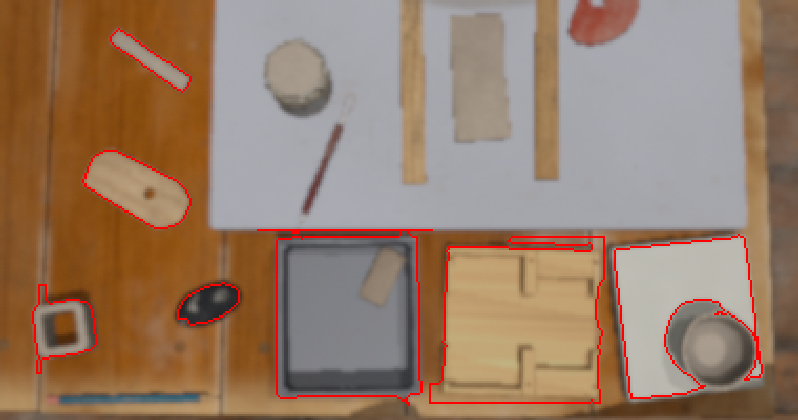

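>>> {"op": "send_rows", "data": {"twist": [[0, 0, 9.42], [0, 0, 9.42], [0, 0, 0], [0, 0, 0], [0, 0, 0], [0, 0, 0], [0, 0, 0], [0, 0, 0], [0, 0, 0]], "travel": [[0, 0, 0], [0, 0, 0], [40, -45, -10], [40, -45, -10], [40, -45, -10], [40, -45, -10], [40, -45, -10], [30, -45, -10], [0, -45, 0]], "fingers": [-1, -1, -1, -1, -1, -1, -1, -1, -1]}}

```text
t: 1.23
eef_pos: [442.6, -297.5, 302.6]
tool_rot: [1.0, 0.002, 0.001, -0.0]
wrist_force: [0.2, 0.6, -0.5]
finger_gap: 85.4
finger_force: 0.0
```

```bash
cat >> h.py <<'E'
def snap(n,f):
    from cell import viewer
    c=viewer.capture(n); cv2.imwrite(f"pics/{f}.png",c["image"]); np.savez(f"pics/{f}.npz",**c); return c
def load(f): return dict(np.load(f"pics/{f}.npz"))
def st():
    from cell import read_state
    s=read_state(); R=Ro.from_quat(s["tool_rot"]).as_matrix()
    print("t",round(s["t"],2),"pos",np.round(s["eef_pos"],1),"yaw",round(np.degrees(np.arctan2(R[1,0],R[0,0])),2),"z",np.round(R[:,2],3),"gap",round(s["finger_gap"],1),"F",np.round(s["wrist_force"],1),round(s["finger_force"],1)); return s
E
python3 - <<'E'
from h import *
st(); c=snap("wrist","w1"); print(c["intrinsics"],c["D"],c["R"],-c["R"].T@c["t"]); print(np.round(ray(c,[[0,0],[640,0],[640,480],[0,480],[320,240]],0)))
E
```

```text
t 1.23 pos [ 442.6 -297.5  302.6] yaw 0.22 z [ 0.002  0.    -1.   ] gap 85.4 F [ 0.2  0.6 -0.5] 0.0
[[386.28767811   0.         313.12522489]
 [  0.         386.28767811 243.66805311]
 [  0.           0.           1.        ]] [0.02805427 0.         0.         0.         0.        ] [[ 5.06313582e-03 -9.99986927e-01 -7.15043006e-04]
 [-9.58398687e-01 -5.05663362e-03  2.85388133e-01]
 [-2.85388017e-01 -7.59662598e-04 -9.58411760e-01]] [ 515.14194819 -297.43834146  434.54654894]
[[ 630.    6.    0.]
 [ 632. -612.    0.]
 [  47. -752.    0.]
 [  41.  136.    0.]
 [ 390. -306.    0.]]
```

View pics/w1.png

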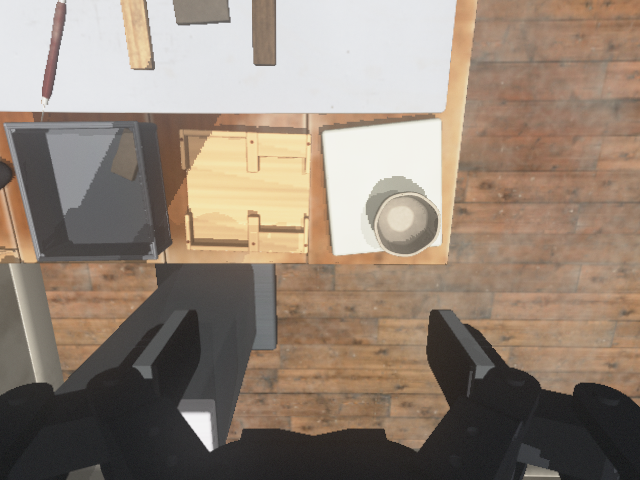

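>>> {"op": "send_rows", "data": {"twist": [[0, 0, 0], [0, 0, 0], [0, 0, 0], [0, 0, 0], [0, 0, 0], [0, 0, 0], [0, 0, 0], [0, 0, 0]], "travel": [[0, -60, 0], [0, -60, 0], [0, -60, 0], [0, -60, 0], [0, -60, 0], [0, -60, 0], [0, -60, 0], [0, 0, 0]], "fingers": [-1, -1, -1, -1, -1, -1, -1, -1]}}

```text
t: 2.28
eef_pos: [438.9, 124.9, 302.3]
tool_rot: [1.0, 0.005, -0.0, -0.001]
wrist_force: [-0.2, -1.5, -0.2]
finger_gap: 85.4
finger_force: 0.0
```

Run:
```python
from h import *
st(); c=snap("wrist","w2")
```

```text
t 2.27 pos [438.9 124.9 302.3] yaw 0.56 z [-0.     0.002 -1.   ] gap 85.4 F [-0.2 -1.5 -0.2] 0.0
```

View pics/w2.png

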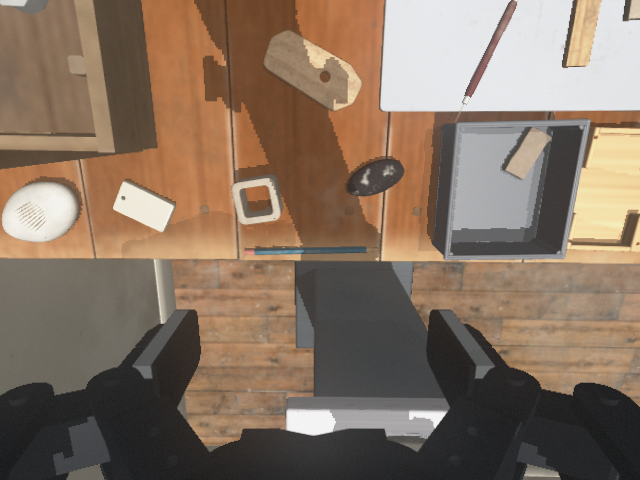

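In w1 the slab spans about x 322–442 and y 119–255, with the bowl at (406,222). The tray spans x 181–309 and y 128–250, with its divider at x≈252 and the finger gap at y 172–210. In w2 the tube rim is at about (257,200), the pebble at (376,176) and the rib at (313,70).

Run:
```python
from h import *
c=load("w2"); im=c["image"].copy()
W=dict(tube=((222,165,295,235),lambda h:(h[...,1]<90)&(h[...,2]>100),34),stone=((340,150,412,203),lambda h:(h[...,1]<110),8),
rib=((255,22,370,118),lambda h:(h[...,1]<135)&(h[...,2]>80),8))
for n,(w,f,z) in W.items():
    k=blob(im,w,f); print(n,rect(c,k,z)); cv2.drawContours(im,[k],-1,(0,0,255),1)
# tube, hole centre
hsv=cv2.cvtColor(c["image"],cv2.COLOR_BGR2HSV)
print(hsv[200,225:290].tolist()[::3])
d=load("w1"); im2=d["image"].copy()
k=blob(im2,(315,112,450,262),lambda h:(h[...,1]<45)&(h[...,2]>170)); print("slab",rect(d,k,20)); cv2.drawContours(im2,[k],-1,(0,0,255),1)
P=cv2.minAreaRect(ray(d,k.reshape(-1,2),20)[:,:2].astype(np.float32)); print(cv2.boxPoints(P).round(1).tolist())
print("bowl",ray(d,[[406,222]],36)[0].round(1), "edges L,R",ray(d,[[373,223],[440,223]],36)[:,:2].round(1).tolist())
k=blob(im2,(0,118,175,265),lambda h:(h[...,1]<80)&(h[...,2]<190)); print("tub",rect(d,k,52)); cv2.drawContours(im2,[k],-1,(0,0,255),1)
k=blob(im2,(172,118,318,258),lambda h:(h[...,1]<135)&(h[...,2]>90)); print("tray",rect(d,k,20)); cv2.drawContours(im2,[k],-1,(0,0,255),1)
cv2.imwrite("pics/seg2.png",np.hstack([cv2.resize(im[20:240,220:420],None,fx=1.8,fy=1.8,interpolation=0),cv2.resize(im2[105:270,170:460],None,fx=1.5,fy=1.5*396/247.5,interpolation=0)])[:, :800])
```

```text
tube [439.1 183.9  48.7  49.9   9. ]
stone [455.5  55.1  48.   61.7  40.3]
rib [566.1 127.   48.4 101.9 -28.6]
[[13, 150, 182], [13, 142, 185], [13, 114, 203], [16, 52, 200], [18, 42, 217], [15, 45, 193], [13, 51, 115], [13, 60, 107], [13, 156, 170], [11, 157, 174], [12, 160, 166], [12, 140, 120], [13, 142, 120], [12, 146, 122], [13, 144, 113], [13, 92, 119], [19, 38, 222], [21, 36, 224], [14, 52, 107], [12, 136, 158], [13, 151, 110], [12, 145, 109]]
slab [ 447.9 -373.8  122.   144.4  -83.9]
[[369.70001220703125, -320.70001220703125], [382.6000061035156, -442.1000061035156], [526.0999755859375, -426.79998779296875], [513.2000122070312, -305.5]]
bowl [ 420.9 -395.8   36. ] edges L,R [[419.6, -361.0], [419.9, -431.6]]
tub [450.2 -62.5 143.6 177.3   0.8]
tray [ 4.502e+02 -2.201e+02  1.492e+02  1.635e+02  3.000e-01]
```

View pics/seg2.png

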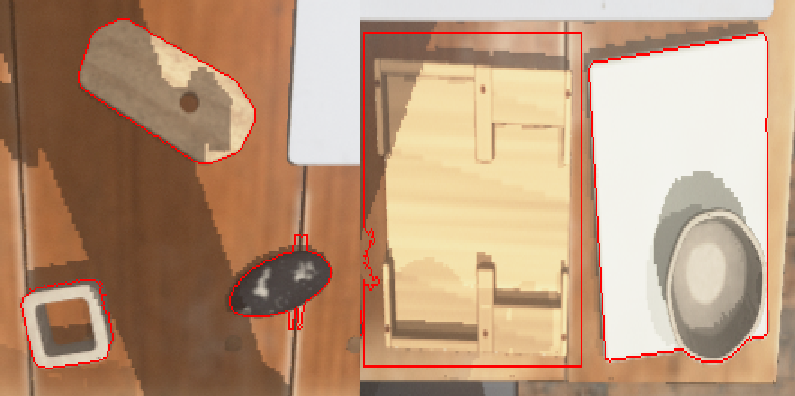

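The tube outline fits its 46 mm sides and its centre agrees across the two views, at about (439.5,183). The slab centre is at about (451,−373) with yaw 6°, and the bowl is at about (420,−396). I'll move over the tube now.

>>> {"op": "send_rows", "data": {"twist": [[0, 0, 0], [0, 0, -7.5], [0, 0, 0], [0, 0, 0], [0, 0, 0], [0, 0, 0], [0, 0, 0]], "travel": [[1, -58, 0], [0, 0, 50], [0, 0, 50], [0, 0, 50], [0, 0, 40], [0, 0, 0], [0, 0, 0]], "fingers": [-1, -1, -1, -1, -1, -1, -1]}}

```text
t: 3.2
eef_pos: [442.2, 177.4, 113.5]
tool_rot: [0.998, 0.065, 0.001, -0.0]
wrist_force: [0.8, -0.1, 0.3]
finger_gap: 85.6
finger_force: 0.0
```

Run:
```python
from h import *
st(); c=snap("wrist","w3"); im=c["image"]
p=proj(c,[[439.5,183.3,34]])[0].astype(int); print(p)
k=blob(im,(max(p[0]-75,0),max(p[1]-75,0),p[0]+75,min(480,p[1]+75)),lambda h:(h[...,1]<75)&(h[...,2]>150)); print(rect(c,k,34)); cv2.drawContours(im,[k],-1,(0,0,255),1)
cv2.imwrite("pics/w3b.png",im)
```

```text
t 3.2 pos [442.2 177.4 113.5] yaw 7.41 z [ 0.002  0.    -1.   ] gap 85.6 F [ 0.8 -0.1  0.3] 0.0
[302 262]
[437.5 185.1  45.   45.6   9.7]
```

View pics/w3b.png

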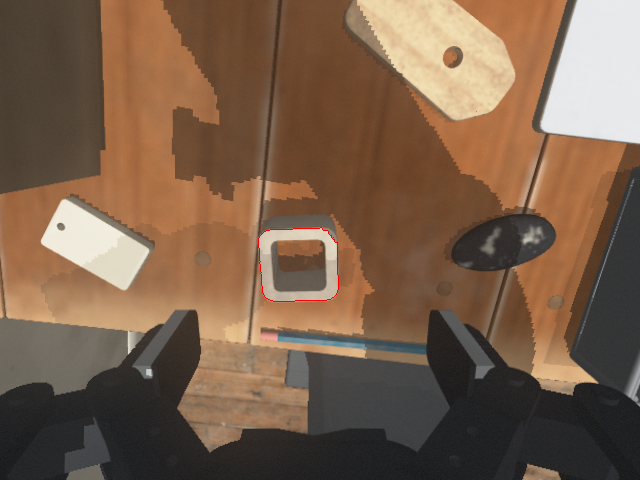

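The tube rim shows at (260–338, 229–300), 45×46 mm as expected, 8 mm left of the jaw centre. I'll correct for that and go down.

>>> {"op": "send_rows", "data": {"twist": [[0, 0, -2], [0, 0, 0], [0, 0, 0], [0, 0, 0], [0, 0, 0]], "travel": [[-3.7, -8.2, 0], [0, 0, 40], [0, 0, 40], [0, 0, 20], [0, 0, 0]], "fingers": [-1, -1, -1, -1, -1]}}

```text
t: 3.88
eef_pos: [435.5, 185.8, 12.0]
tool_rot: [0.996, 0.084, -0.001, 0.0]
wrist_force: [0.6, -0.6, 0.1]
finger_gap: 85.6
finger_force: 0.0
```

```bash
python3 -c "
from h import *
st()"
```

```text
t 3.88 pos [435.5 185.8  12. ] yaw 9.6 z [-0.001 -0.    -1.   ] gap 85.6 F [ 0.6 -0.6  0.1] 0.0
```

>>> {"op": "send_rows", "data": {"twist": [[0, 0, 0], [0, 0, 0], [0, 0, 0], [0, 0, 0], [0, 0, 0], [0, 0, 0], [0, 0, 0], [0, 0, 0]], "travel": [[1.5, 0, 0], [0, 0, 0], [0, 0, 0], [0, 0, 0], [0, 0, 0], [0, 0, 0], [0, 0, 0], [0, 0, 0]], "fingers": [1, 1, 1, 1, 1, 1, 1, 1], "force": 30}}

```text
t: 4.88
eef_pos: [438.8, 186.2, 13.6]
tool_rot: [0.997, 0.083, 0.001, -0.0]
wrist_force: [-0.3, -0.5, 6.1]
finger_gap: 45.6
finger_force: 30.3
```

>>> {"op": "send_rows", "data": {"twist": [[0, 0, 0], [0, 0, 0], [0, 0, 3.6], [0, 0, 0], [0, 0, 0], [0, 0, 0], [0, 0, 0], [0, 0, 0], [0, 0, 0], [0, 0, 0], [0, 0, 0], [0, 0, 0]], "travel": [[0, 0, -20], [0, 0, -45], [0, 0, -55], [-1.4, 54, 0], [-1.4, 54, 0], [-1.4, 54, 0], [-1.4, 54, 0], [-1.4, 54, 0], [-1.4, 54, 0], [-1.4, 54, 0], [-1.4, 54, 0], [-1.4, 54, 0]], "fingers": [1, 1, 1, 1, 1, 1, 1, 1, 1, 1, 1, 1]}}

```text
t: 6.38
eef_pos: [475.0, -300.7, 132.7]
tool_rot: [0.999, 0.052, 0.0, 0.0]
wrist_force: [1.1, 0.0, -2.3]
finger_gap: 45.6
finger_force: 31.5
```

>>> {"op": "send_rows", "data": {"twist": [[0, 0, 0], [0, 0, 0], [0, 0, 0]], "travel": [[-1.4, 40, 0], [0, 0, 0], [0, 0, 0]], "fingers": [1, 1, 1]}}

```text
t: 6.75
eef_pos: [477.7, -337.9, 132.2]
tool_rot: [0.999, 0.052, -0.0, -0.001]
wrist_force: [1.0, 0.5, -0.7]
finger_gap: 45.3
finger_force: 31.5
```

Run:
```python
from h import *
s=st(); c=snap("wrist","w4"); im=c["image"]
for y in (6,):
  a=np.radians(y); R=np.array([[np.cos(a),-np.sin(a)],[np.sin(a),np.cos(a)]])
  for ctr,hx,hy,z,col in (((482,-352.6),23,23,20,(0,255,0)),((451,-373),69,62,20,(0,0,255))):
    q=np.array(ctr)+np.array([[-hx,-hy],[hx,-hy],[hx,hy],[-hx,hy]])@R.T
    cv2.polylines(im,[proj(c,np.c_[q,[z]*4]).astype(np.int32)],True,col,1)
cv2.imwrite("pics/w4b.png",im)
```

```text
t 6.75 pos [ 477.7 -337.9  132.2] yaw 5.93 z [-0.     0.001 -1.   ] gap 45.3 F [ 1.   0.5 -0.7] 31.5
```

View pics/w4b.png

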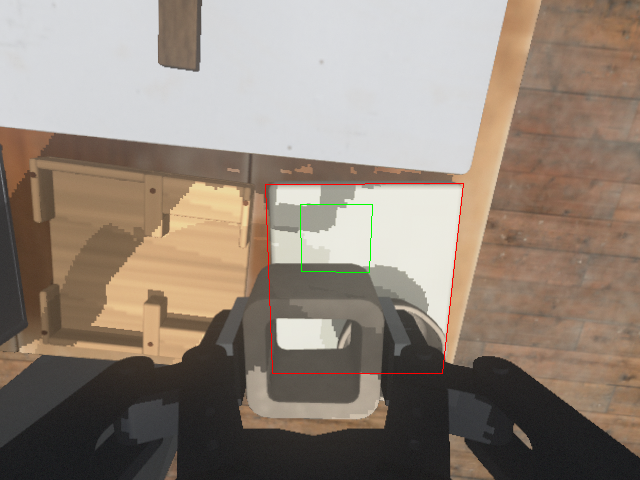

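The drawn slab outline matches (266–463, 184–374), the tube is held square, and the target is clear of the bowl. Going down.

>>> {"op": "send_rows", "data": {"twist": [[0, 0, 0], [0, 0, 0], [0, 0, 0], [0, 0, 0], [0, 0, 0]], "travel": [[2.7, 15.1, 0], [0, 0, 45], [0, 0, 40], [0, 0, 10], [0, 0, 0]], "fingers": [1, 1, 1, 1, 1]}}

```text
t: 7.42
eef_pos: [482.5, -353.8, 37.5]
tool_rot: [0.999, 0.052, 0.0, 0.0]
wrist_force: [0.3, -0.8, -0.6]
finger_gap: 46.1
finger_force: 31.5
```

```bash
python3 -c "
from h import *
st()"
```

```text
t 7.42 pos [ 482.5 -353.8   37.5] yaw 5.93 z [ 0. -0. -1.] gap 46.1 F [ 0.3 -0.8 -0.6] 31.5
```

>>> {"op": "send_rows", "data": {"twist": [[0, 0, 0], [0, 0, 0], [0, 0, 0]], "travel": [[0, 0, 2], [0, 0, 1], [0, 0, 0]], "fingers": [1, 1, 1]}}

```text
t: 7.8
eef_pos: [482.4, -354.0, 35.1]
tool_rot: [0.999, 0.051, 0.0, 0.0]
wrist_force: [0.5, 0.0, -1.1]
finger_gap: 45.6
finger_force: 31.5
```

>>> {"op": "send_rows", "data": {"twist": [[0, 0, 0], [0, 0, 0]], "travel": [[0, 0, 1], [0, 0, 0]], "fingers": [1, 1]}}

```text
t: 8.05
eef_pos: [482.3, -353.9, 33.7]
tool_rot: [0.999, 0.051, 0.0, 0.0]
wrist_force: [-0.6, 0.0, 2.5]
finger_gap: 45.3
finger_force: 31.7
```

Contact. Release and lift.

>>> {"op": "send_rows", "data": {"twist": [[0, 0, 0], [0, 0, 0], [0, 0, 0], [0, 0, 0], [0, 0, 0], [0, 0, 0], [0, 0, 0], [0, 0, 0], [0, 0, 0]], "travel": [[0, 0, 0], [0, 0, 0], [0, 0, 0], [0, 0, 0], [0, 0, -10], [0, 0, -40], [0, 0, -60], [0, 0, -60], [0, 0, -40]], "fingers": [-0.5, -0.5, -0.5, -0.5, -0.5, -0.5, -0.5, -0.5, -0.5]}}

```text
t: 9.18
eef_pos: [482.9, -354.1, 247.6]
tool_rot: [0.999, 0.052, 0.002, 0.002]
wrist_force: [-0.1, -0.4, -0.1]
finger_gap: 64.3
finger_force: 0.0
```

Run:
```python
from h import *
s=st(); c=snap("wrist","w5"); im=c["image"]
a=np.radians(6); R=np.array([[np.cos(a),-np.sin(a)],[np.sin(a),np.cos(a)]])
for ctr,hx,hy,z,col in (((482.3,-353.9),23,23,54,(0,255,0)),((451,-373),69,62,20,(0,0,255))):
    q=np.array(ctr)+np.array([[-hx,-hy],[hx,-hy],[hx,hy],[-hx,hy]])@R.T
    cv2.polylines(im,[proj(c,np.c_[q,[z]*4]).astype(np.int32)],True,col,1)
cv2.imwrite("pics/w5b.png",im)
```

```text
t 9.18 pos [ 482.9 -354.1  247.6] yaw 5.91 z [ 0.004 -0.003 -1.   ] gap 64.3 F [-0.1 -0.4 -0.1] 0.0
```

View pics/w5b.png

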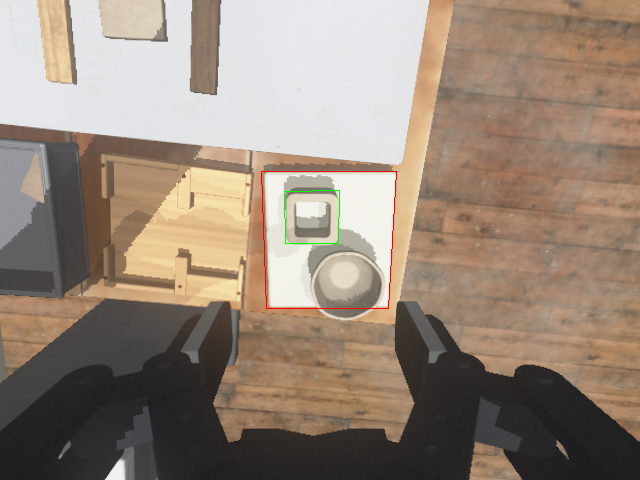

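The tube stands on the slab at its target, rim (286–338, 192–243), with the bowl untouched beside it. Before the strip, I'll check how far the open drawer comes out, and measure the tray.

Run:
```python
from h import *
t=load("top0"); s=load("side0")
def tri(a,b):
    A=cv2.undistortPoints(np.array([[a]],float),t["intrinsics"],t["D"])[0,0]; B=cv2.undistortPoints(np.array([[b]],float),s["intrinsics"],s["D"])[0,0]
    X=cv2.triangulatePoints(np.c_[t["R"],t["t"]],np.c_[s["R"],s["t"]],A,B); return (X[:3]/X[3]).ravel().round(1)
print("drawer near",tri((104,272),(210,300)),"far",tri((117,66),(45,218)))
print("chest: ",ray(t,[[104,272],[117,66]],200).round(0).tolist())
w=load("w1")
# tray features at z=20: left outer, div left/right, right outer; gap ends
print(ray(w,[[181,150],[247,150],[258,150],[309,150],[252,172],[252,210],[245,128],[245,250]],20)[:,:2].round(1).tolist())
from cell import read_state
print(read_state()["q"].round(2))
```

```text
drawer near [498.  227.6 192.5] far [842.8 230.8 184.1]
chest:  [[491.0, 220.0, 200.0], [832.0, 222.0, 200.0]]
[[492.6, -159.9], [493.2, -228.3], [493.3, -239.8], [493.6, -292.9], [470.6, -232.6], [429.7, -230.9], [515.0, -227.3], [383.9, -221.2]]
[ 0.79  0.31 -0.29  1.65  0.09  1.19 -0.99]
```

The drawer face is at y≈220–230. I'll grip the strip slightly toward its far-from-chest end so the wrist stays clear of it.

>>> {"op": "send_rows", "data": {"twist": [[0, 0, 0], [0, 0, 0], [0, 0, 0], [0, 0, 0], [0, 0, 0], [0, 0, 0], [0, 0, 0], [0, 0, 0], [0, 0, 0], [0, 0, 0]], "travel": [[24.4, -44, 0], [24.4, -44, 0], [24.4, -44, 0], [24.4, -44, 0], [24.4, -44, 0], [24.4, -44, 0], [24.4, -44, 0], [24.4, -44, 0], [24.4, -44, 0], [24.4, -44, 0]], "fingers": [-0.5, -0.5, -0.5, -0.5, -0.5, -0.5, -0.5, -0.5, -0.5, -0.5]}}

```text
t: 10.48
eef_pos: [680.0, 110.4, 243.7]
tool_rot: [0.999, 0.051, 0.0, 0.0]
wrist_force: [1.5, -0.9, -0.0]
finger_gap: 63.9
finger_force: 0.0
```

>>> {"op": "send_rows", "data": {"twist": [[0, 0, -10], [0, 0, -10], [0, 0, -10], [0, 0, -10], [0, 0, -10], [0, 0, 0], [0, 0, 0]], "travel": [[0, 0, 0], [0, 0, 0], [0, 0, 20], [0, 0, 20], [0, 0, 20], [0, 0, 20], [0, 0, 0]], "fingers": [-0.5, -0.5, -0.5, -0.5, -0.5, -0.5, -0.5]}}

```text
t: 11.35
eef_pos: [678.3, 108.4, 161.3]
tool_rot: [0.884, 0.468, -0.002, -0.0]
wrist_force: [-0.5, -0.4, -0.7]
finger_gap: 63.8
finger_force: 0.0
```

Run:
```python
from h import *
s=st(); c=snap("wrist","w6"); im=c["image"]; print(s["q"].round(2))
p=proj(c,[[687,119.4,9]])[0].astype(int); print(p)
k=blob(im,(max(p[0]-60,0),max(p[1]-110,0),p[0]+60,min(480,p[1]+110)),lambda h:(h[...,1]<90)&(h[...,2]>90)); print(rect(c,k,9)); cv2.drawContours(im,[k],-1,(0,0,255),1)
cv2.imwrite("pics/w6b.png",im)
```

```text
t 11.35 pos [678.3 108.4 161.3] yaw 55.76 z [-0.004 -0.001 -1.   ] gap 63.8 F [-0.5 -0.4 -0.7] 0.0
[ 0.2   0.59 -0.62  1.51  0.36  1.16 -1.09]
[315 209]
[656.9  60.3  51.6  77.2  58.3]
```

View pics/w6b.png

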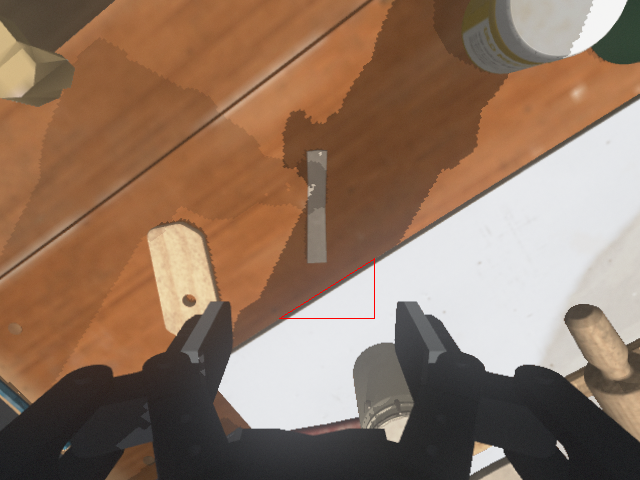

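The strip runs (307–327, 151) to (308–326, 262), clear of the rib and jars. My mask caught the board instead, so I'll use a tighter window.

Run:
```python
from h import *
c=load("w6"); im=c["image"]
k=blob(im,(295,140,340,272),lambda h:(h[...,1]<90)&(h[...,2]>60)); r=rect(c,k,9); print(r)
a=np.radians(r[4]+90); g=r[:2]-12*np.array([np.cos(a),np.sin(a)]); print("grip",g)
d=g-np.array([678.3,108.4]); y=np.radians(55.76); print("tool xy",d@[np.cos(y),np.sin(y)],d@[np.sin(y),-np.cos(y)],"twist",55.76-(r[4]+90))
print(ray(c,[[385,350],[385,390]],90).round(0).tolist())
```

```text
[688.3 119.4  14.8  84.8 -34.1]
grip [681.57233207 109.46327598]
tool xy 2.720209952761037 2.1069339755634156 twist -0.14000000000000057
[[683.0, 39.0, 90.0], [668.0, 15.0, 90.0]]
```

Run:
```python
from h import *
t=load("top0"); s=load("side0")
def tri(a,b):
    A=cv2.undistortPoints(np.array([[a]],float),t["intrinsics"],t["D"])[0,0]; B=cv2.undistortPoints(np.array([[b]],float),s["intrinsics"],s["D"])[0,0]
    X=cv2.triangulatePoints(np.c_[t["R"],t["t"]],np.c_[s["R"],s["t"]],A,B); return (X[:3]/X[3]).ravel().round(1)
X=tri((270,184),(244,222));print(X); print(ray(t,[[256,184],[284,184],[270,170]],X[2]).round(0).tolist())
```

```text
[656.5 -26.   85.8]
[[657.0, -0.0, 86.0], [657.0, -51.0, 86.0], [683.0, -25.0, 86.0]]
```

Jar edge is at y≤0, so it's clear.

>>> {"op": "send_rows", "data": {"twist": [[0, 0, 0], [0, 0, 0], [0, 0, 0], [0, 0, 0], [0, 0, 0]], "travel": [[2.7, 2.1, 40], [0, 0, 50], [0, 0, 40], [0, 0, 16], [0, 0, 0]], "fingers": [-0.3, -0.3, -0.3, -0.3, -0.3]}}

```text
t: 12.02
eef_pos: [683.0, 110.2, 17.5]
tool_rot: [0.883, 0.468, -0.0, 0.0]
wrist_force: [-1.1, 0.4, 0.7]
finger_gap: 55.6
finger_force: 0.0
```

```bash
python3 -c "
from h import *
st();st()"
```

```text
t 12.03 pos [683.  110.2  17.5] yaw 55.87 z [-0. -0. -1.] gap 55.6 F [-1.1  0.4  0.7] 0.0
t 12.03 pos [683.  110.2  17.5] yaw 55.87 z [-0. -0. -1.] gap 55.6 F [-1.1  0.4  0.7] 0.0
```

>>> {"op": "send_rows", "data": {"twist": [[0, 0, 0], [0, 0, 0], [0, 0, 0], [0, 0, 0], [0, 0, 0], [0, 0, 0], [0, 0, 0], [0, 0, 0], [0, 0, 0]], "travel": [[0, 0, 4], [0, 0, 0], [0, 0, 0], [0, 0, 0], [0, 0, 0], [0, 0, 0], [0, 0, 0], [0, 0, 0], [0, 0, 0]], "fingers": [1, 1, 1, 1, 1, 1, 1, 1, 1], "force": 30}}

```text
t: 13.15
eef_pos: [683.7, 110.3, 14.8]
tool_rot: [0.883, 0.469, 0.001, 0.0]
wrist_force: [-0.5, -0.3, 5.7]
finger_gap: 13.8
finger_force: 30.6
```

>>> {"op": "send_rows", "data": {"twist": [[0, 0, 0], [0, 0, 0], [0, 0, 0], [0, 0, 0], [0, 0, 0], [0, 0, 0]], "travel": [[0, 0, -20], [0, 0, -40], [0, 0, -50], [0, 0, -50], [0, 0, 0], [0, 0, 0]], "fingers": [1, 1, 1, 1, 1, 1]}}

```text
t: 13.9
eef_pos: [682.3, 109.9, 173.5]
tool_rot: [0.883, 0.469, -0.0, 0.0]
wrist_force: [0.7, -0.2, -0.5]
finger_gap: 13.8
finger_force: 29.9
```

Run:
```python
from h import *
s=st(); c=snap("wrist","w7"); im=c["image"]; 
w=load("w2"); r=ray(w,[[443,122],[590,121],[573,258],[433,256]],52)[:,:2]; print(r.round(1).tolist(),r.mean(0))
w=load("w1"); r=ray(w,[[5,124],[155,122],[172,255],[37,261]],52)[:,:2]; print(r.round(1).tolist(),r.mean(0))
```

```text
t 13.9 pos [682.3 109.9 173.5] yaw 55.9 z [-0.    -0.001 -1.   ] gap 13.8 F [ 0.7 -0.2 -0.5] 29.9
[[517.7, 4.3], [518.9, -130.7], [384.8, -143.0], [385.2, 0.1]] [451.64667092 -67.34370976]
[[515.8, -10.7], [519.6, -148.7], [388.2, -151.2], [381.0, -12.6]] [451.15497035 -80.79342726]
```

View pics/w7.png

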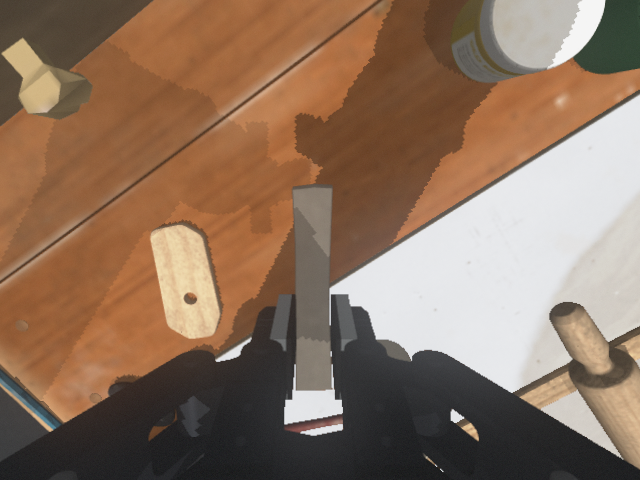

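The strip is held firmly along the tool's x axis (295–330, 186–390). On to the tub, centred at about (451,−72).

>>> {"op": "send_rows", "data": {"twist": [[0, 0, 9.3], [0, 0, 9.3], [0, 0, 9.3], [0, 0, 9.3], [0, 0, 9.3], [0, 0, 9.4], [0, 0, 0], [0, 0, 0], [0, 0, 0], [0, 0, 0], [0, 0, 0], [0, 0, 0]], "travel": [[0, 0, 0], [0, 0, 0], [0, 0, 0], [0, 0, 0], [0, 0, 0], [0, 0, 0], [-40, 27, 0], [-40, 27, 0], [-40, 27, 0], [-40, 27, 0], [-40, 27, 0], [-41, 26, 0]], "fingers": [1, 1, 1, 1, 1, 1, 1, 1, 1, 1, 1, 1]}}

```text
t: 15.45
eef_pos: [439.1, -51.9, 171.9]
tool_rot: [1.0, -0.0, -0.002, -0.0]
wrist_force: [0.4, -0.7, -0.1]
finger_gap: 14.0
finger_force: 29.9
```

>>> {"op": "send_rows", "data": {"twist": [[0, 0, 0], [0, 0, 0], [0, 0, 0], [0, 0, 0], [0, 0, 0]], "travel": [[0, 0, 0], [0, 0, 45], [0, 0, 45], [0, 0, 30], [0, 0, 0]], "fingers": [1, 1, 1, 1, 1]}}

```text
t: 16.08
eef_pos: [439.5, -50.0, 50.8]
tool_rot: [1.0, 0.001, -0.003, -0.001]
wrist_force: [0.1, 0.1, 0.4]
finger_gap: 13.9
finger_force: 29.9
```

>>> {"op": "send_rows", "data": {"twist": [[0, 0, 0], [0, 0, 0], [0, 0, 0], [0, 0, 0], [0, 0, 0], [0, 0, 0], [0, 0, 0]], "travel": [[0, 0, 20], [0, 0, 10], [0, 0, 2], [0, 0, 0], [0, 0, 0], [0, 0, 0], [0, 0, 0]], "fingers": [1, 1, 1, 1, 0.2, 0.2, 0.2]}}

```text
t: 16.95
eef_pos: [442.3, -51.4, 21.8]
tool_rot: [1.0, -0.0, 0.001, 0.0]
wrist_force: [0.4, -1.8, 3.5]
finger_gap: 33.8
finger_force: 2.1
```

>>> {"op": "send_rows", "data": {"twist": [[0, 0, 0], [0, 0, 0], [0, 0, 0], [0, 0, 0], [0, 0, 0], [0, 0, 0]], "travel": [[0, 0, -15], [0, 0, -45], [0, 0, -50], [0, 0, -50], [0, 0, -50], [0, 0, 0]], "fingers": [0.2, 0.2, 0.2, -0.6, -0.6, -0.6]}}

```text
t: 17.7
eef_pos: [444.4, -50.4, 236.0]
tool_rot: [1.0, 0.0, 0.005, 0.001]
wrist_force: [-0.2, 0.4, -0.9]
finger_gap: 68.6
finger_force: 0.0
```

Run:
```python
from h import *
s=st(); c=snap("wrist","w8")
```

```text
t 17.7 pos [444.4 -50.4 236. ] yaw 0.04 z [ 0.01  -0.001 -1.   ] gap 68.6 F [-0.2  0.4 -0.9] 0.0
```

View pics/w8.png

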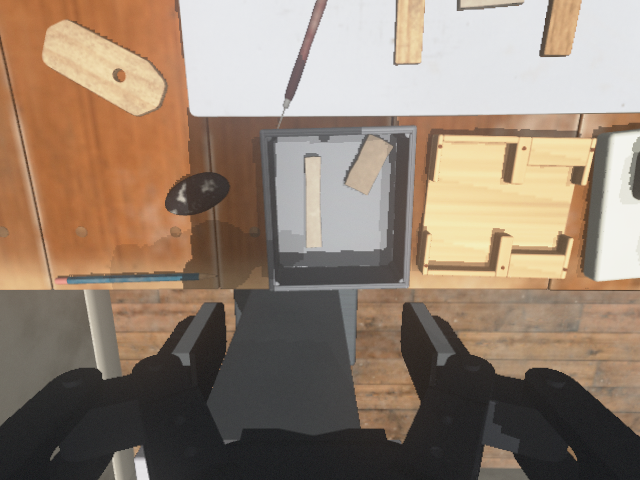

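The strip lies flat in the tub (305–321, 155–247), clear of the dry scrap. Next I'll measure the rib, pebble and tray in this view.

Run:
```python
from h import *
c=load("w8"); im=c["image"].copy(); h=cv2.cvtColor(im,cv2.COLOR_BGR2HSV)
for n,p in dict(tray=(470,200),traytop=(560,150),wood=(580,260),wood2=(428,122),rib=(100,60)).items(): print(n,h[p[1],p[0]])
k=blob(im,(30,10,178,125),lambda h:(h[...,1]<130)&(h[...,2]>110)); print("rib",rect(c,k,8))
k=blob(im,(155,160,240,225),lambda h:(h[...,2]<75)|(h[...,1]<60)); print("stone",rect(c,k,8))
for w,win in (("w8",(416,126,600,288)),("w1",(172,122,318,258)),("w5",(98,148,258,306))):
    c=load(w); im=c["image"]; x0,y0,x1,y1=win
    k=blob(im,win,lambda h:(h[...,1]<125)&(h[...,2]>125)&(h[...,0]>15)); print(w,rect(c,k,20)); print(cv2.boxPoints(cv2.minAreaRect(ray(c,k.reshape(-1,2),20)[:,:2].astype(np.float32))).round(0).tolist())
    cv2.drawContours(im,[k],-1,(0,0,255),1); cv2.imwrite("pics/t_%s.png"%w,cv2.resize(im[y0:y1,x0:x1],(266,300),interpolation=0))
cv2.imwrite("pics/tray.png",np.hstack([cv2.imread(f"pics/t_{w}.png") for w in ("w8","w1","w5")]))
```

```text
tray [ 20  84 242]
traytop [ 21  80 244]
wood [ 13 128 165]
wood2 [ 12 118 162]
rib [ 17  82 226]
rib [565.7 125.4  48.7 103.2 -26.6]
stone [459.6  58.1  33.5  63.9  25.7]
w8 [ 441.  -221.7  140.9  142.4   88.5]
[[368.0, -290.0], [510.0, -294.0], [514.0, -153.0], [372.0, -149.0]]
w1 [ 443.3 -227.5  131.1  136.4   88.6]
[[373.0, -291.0], [510.0, -295.0], [513.0, -164.0], [377.0, -160.0]]
w5 [ 440.5 -231.   127.7  140.5   89. ]
[[369.0, -294.0], [510.0, -296.0], [512.0, -168.0], [371.0, -166.0]]
```

View pics/tray.png

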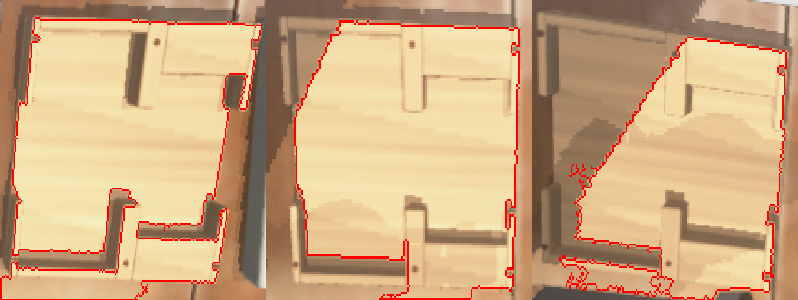

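Run:
```python
from h import *
w1=load("w1"); w8=load("w8"); f=lambda c,p:ray(c,p,20)[:,:2].round(1).tolist()
print("div w1",f(w1,[[246.7,150],[259.3,150],[248.3,235],[260.4,235]]))
print("div w8",f(w8,[[512.9,160],[528.8,160],[497.6,255],[511.5,255]]))
print("gap ends w1",f(w1,[[253,172],[254,212]]),"w8",f(w8,[[518,184],[506,232]]))
print("outer far/near w1",f(w1,[[280,131.5],[280,254]]),"w8",f(w8,[[490,137],[490,278]]))
```

```text
div w1 [[493.2, -228.0], [493.3, -241.2], [401.4, -225.7], [401.4, -239.1]]
div w8 [[491.8, -225.9], [491.8, -239.7], [404.3, -224.6], [404.3, -237.5]]
gap ends w1 [[470.6, -233.7], [427.5, -233.0]] w8 [[470.9, -233.6], [426.7, -229.3]]
outer far/near w1 [[511.9, -263.1], [379.3, -260.4]] w8 [[511.3, -203.5], [381.2, -220.5]]
```

The tray centre is at about (447,−225) with yaw −1.3°. That puts the rib bay at about (447.5,−194.7) and the pebble bay at about (446,−263.7). Moving to the rib.

>>> {"op": "send_rows", "data": {"twist": [[0, 0, 0], [0, 0, 0], [0, 0, 0], [0, 0, 0], [0, 0, -10.5], [0, 0, -10.5], [0, 0, -10.5], [0, 0, -10.5], [0, 0, -10.5], [0, 0, -10.5], [0, 0, 0], [0, 0, 0]], "travel": [[30, -43, 0], [30, -43, 0], [30, -43, 0], [29.5, -43, 0], [0, 0, 0], [0, 0, 0], [0, 0, 20], [0, 0, 20], [0, 0, 20], [0, 0, 20], [0, 0, 20], [0, 0, 0]], "fingers": [-0.45, -0.45, -0.45, -0.45, -0.45, -0.45, -0.45, -0.45, -0.45, -0.45, -0.45, -0.45]}}

```text
t: 19.25
eef_pos: [559.3, 120.6, 128.8]
tool_rot: [0.853, 0.522, -0.002, -0.001]
wrist_force: [-0.3, -0.1, -0.5]
finger_gap: 62.0
finger_force: 0.0
```

```bash
cat >> h.py <<'E'
def todo(s,g,yaw):
    R=Ro.from_quat(s["tool_rot"]).as_matrix(); y=np.arctan2(R[1,0],R[0,0]); d=np.array(g)-s["eef_pos"][:2]
    print("tool xy",(d@[np.cos(y),np.sin(y)]).round(1),(d@[np.sin(y),-np.cos(y)]).round(1),"twist",round(np.degrees(y)-yaw,1))
E
python3 - <<'E'
from h import *
s=st(); c=snap("wrist","w9"); im=c["image"]
p=proj(c,[[565.7,125.4,8]])[0].astype(int); print(p)
k=blob(im,(p[0]-70,max(0,p[1]-115),p[0]+70,min(p[1]+115,400)),lambda h:(h[...,1]<130)&(h[...,2]>80)); r=rect(c,k,8); print(r, cv2.boundingRect(k))
a=np.radians(r[4]+90); g=r[:2]-3*np.array([np.cos(a),np.sin(a)]); todo(s,g,r[4]+90)
E
```

```text
t 19.25 pos [559.3 120.6 128.8] yaw 62.89 z [-0.005 -0.001 -1.   ] gap 62.0 F [-0.3 -0.1 -0.5] 0.0
[319 228]
[568.8 104.8  77.2 138.6 -26.8] (283, 149, 106, 194)
tool xy -12.7 15.7 twist -0.3
```

Run:
```python
from h import *
s=st(); c=load("w9"); im=c["image"]; h=cv2.cvtColor(im,cv2.COLOR_BGR2HSV)
a=np.radians(63.4); u=np.array([np.cos(a),np.sin(a)]); v=np.array([np.sin(a),-np.cos(a)])
q=[np.r_[np.array([565.7,125.4])+i*51*u+j*24*v,8] for i,j in ((1,1),(1,-1),(-1,-1),(-1,1),(-1,0))]; print(proj(c,q).round())
print(h[200,275:360:4].tolist()); print(h[150:350:8,300].tolist())
for hue in (15,16):
    k=blob(im,(265,140,372,325),lambda h:(h[...,1]<130)&(h[...,2]>60)&(h[...,0]>=hue)&(h[...,0]<30)); print(rect(c,k,8),cv2.boundingRect(k))
```

```text
t 19.3 pos [560.4 121.  130.2] yaw 62.91 z [-0.002 -0.    -1.   ] gap 62.2 F [0.1 0.3 0.2] 0.0
[[357. 151.]
 [281. 151.]
 [286. 298.]
 [353. 298.]
 [320. 298.]]
[[12, 160, 145], [12, 158, 147], [12, 157, 148], [13, 121, 137], [16, 83, 218], [16, 86, 127], [14, 86, 116], [15, 88, 130], [15, 91, 120], [15, 83, 123], [16, 83, 126], [15, 83, 126], [16, 84, 212], [16, 85, 214], [15, 91, 205], [15, 84, 194], [16, 84, 124], [16, 84, 171], [15, 86, 122], [15, 85, 147], [12, 148, 114], [12, 149, 113]]
[[12, 150, 95], [15, 87, 155], [15, 86, 121], [15, 90, 125], [16, 89, 121], [15, 88, 125], [15, 94, 120], [15, 89, 129], [15, 85, 162], [18, 78, 233], [18, 77, 233], [18, 79, 232], [17, 82, 229], [18, 80, 230], [17, 84, 224], [17, 84, 227], [17, 84, 226], [15, 89, 163], [12, 136, 118], [12, 131, 115], [12, 139, 114], [11, 126, 115], [11, 121, 112], [12, 124, 115], [11, 107, 114]]
[567.1 126.8  46.1 101.2 -29.7] (285, 149, 69, 147)
[561.3 118.7  46.1  66.5 -25.4] (286, 191, 67, 96)
```

>>> {"op": "send_rows", "data": {"twist": [[0, 0, 0], [0, 0, 0], [0, 0, 0], [0, 0, 0], [0, 0, 0]], "travel": [[4.4, 3.6, 20], [0, 0, 45], [0, 0, 35], [0, 0, 12], [0, 0, 0]], "fingers": [-0.45, -0.45, -0.45, -0.45, -0.45]}}

```text
t: 19.92
eef_pos: [566.5, 123.6, 18.9]
tool_rot: [0.853, 0.523, -0.0, -0.0]
wrist_force: [-0.7, -0.3, 0.9]
finger_gap: 62.3
finger_force: 0.0
```

>>> {"op": "send_rows", "data": {"twist": [[0, 0, 0], [0, 0, 0], [0, 0, 0]], "travel": [[0, 0, 2], [0, 0, 2], [0, 0, 0]], "fingers": [-0.45, -0.45, -0.45]}}

```text
t: 20.3
eef_pos: [566.9, 123.3, 15.9]
tool_rot: [0.853, 0.522, 0.0, 0.0]
wrist_force: [-0.0, 0.8, -0.1]
finger_gap: 62.1
finger_force: 0.0
```

>>> {"op": "send_rows", "data": {"twist": [[0, 0, 0], [0, 0, 0], [0, 0, 0]], "travel": [[0, 0, 2], [0, 0, 2], [0, 0, 0]], "fingers": [-0.45, -0.45, -0.45]}}

```text
t: 20.68
eef_pos: [566.2, 123.3, 11.0]
tool_rot: [0.853, 0.523, -0.0, -0.0]
wrist_force: [0.6, -0.7, -0.2]
finger_gap: 61.7
finger_force: 0.0
```

>>> {"op": "send_rows", "data": {"twist": [[0, 0, 0], [0, 0, 0], [0, 0, 0]], "travel": [[0, 0, 1], [0, 0, 1], [0, 0, 0]], "fingers": [-0.45, -0.45, -0.45]}}

```text
t: 21.05
eef_pos: [566.4, 123.4, 9.2]
tool_rot: [0.853, 0.523, -0.0, 0.0]
wrist_force: [-0.5, 0.5, -0.9]
finger_gap: 62.3
finger_force: 0.0
```

>>> {"op": "send_rows", "data": {"twist": [[0, 0, 0], [0, 0, 0], [0, 0, 0], [0, 0, 0], [0, 0, 0], [0, 0, 0]], "travel": [[0, 0, -0.5], [0, 0, 0], [0, 0, 0], [0, 0, 0], [0, 0, 0], [0, 0, 0]], "fingers": [1, 1, 1, 1, 1, 1], "force": 30}}

```text
t: 21.8
eef_pos: [566.7, 123.5, 10.1]
tool_rot: [0.853, 0.523, 0.0, 0.0]
wrist_force: [-0.9, -0.9, 5.0]
finger_gap: 44.2
finger_force: 31.0
```

>>> {"op": "send_rows", "data": {"twist": [[0, 0, 0], [0, 0, 0], [0, 0, 0], [0, 0, 0], [0, 0, 0], [0, 0, 0]], "travel": [[0, 0, 0], [0, 0, -20], [0, 0, -40], [0, 0, -50], [0, 0, -30], [0, 0, 0]], "fingers": [1, 1, 1, 1, 1, 1]}}

```text
t: 22.55
eef_pos: [568.1, 124.1, 153.1]
tool_rot: [0.853, 0.522, 0.003, 0.001]
wrist_force: [0.3, -0.8, -0.4]
finger_gap: 44.3
finger_force: 30.8
```

>>> {"op": "send_rows", "data": {"twist": [[0, 0, 10.7], [0, 0, 10.7], [0, 0, 10.7], [0, 0, 10.7], [0, 0, 10.7], [0, 0, 10.7], [0, 0, 0], [0, 0, 0], [0, 0, 0], [0, 0, 0], [0, 0, 0], [0, 0, 0]], "travel": [[0, 0, 0], [0, 0, 0], [0, 0, 0], [0, 0, 0], [0, 0, 0], [0, 0, 0], [-19.3, 53.5, 0], [-19.3, 53.5, 0], [-19.3, 53.5, 0], [-19.3, 53.5, 0], [-19.3, 53.5, 0], [-19.3, 53.5, 0]], "fingers": [1, 1, 1, 1, 1, 1, 1, 1, 1, 1, 1, 1]}}

```text
t: 24.05
eef_pos: [442.1, -196.5, 149.0]
tool_rot: [1.0, -0.01, -0.001, -0.0]
wrist_force: [0.6, -0.6, -0.8]
finger_gap: 44.3
finger_force: 30.9
```

>>> {"op": "send_rows", "data": {"twist": [[0, 0, 0], [0, 0, 0], [0, 0, 0], [0, 0, 0], [0, 0, 0]], "travel": [[0, 0, 0], [0, 0, 40], [0, 0, 30], [0, 0, 0], [0, 0, 0]], "fingers": [1, 1, 1, 1, 1]}}

```text
t: 24.68
eef_pos: [444.6, -194.6, 80.4]
tool_rot: [1.0, -0.01, 0.0, 0.0]
wrist_force: [1.0, 0.4, -0.7]
finger_gap: 43.9
finger_force: 30.9
```

Run:
```python
from h import *
s=st(); todo(s,[444.8,-194.6],-1.3); c=snap("wrist","w10"); im=c["image"]
# bay outlines (walls top z=20) and expected rib outline
a=np.radians(-1.3); R=np.array([[np.cos(a),-np.sin(a)],[np.sin(a),np.cos(a)]])
for ctr,hx,hy,z,col in (((447.5,-194.7),59,32,20,(0,255,0)),((446.2,-263.7),40.5,25,20,(0,0,255)),((447,-225.5),65,68,20,(255,0,0))):
    q=np.array(ctr)+np.array([[-hx,-hy],[hx,-hy],[hx,hy],[-hx,hy]])@R.T
    cv2.polylines(im,[proj(c,np.c_[q,[z]*4]).round().astype(np.int32)],True,col,1)
cv2.imwrite("pics/w10b.png",im)
```

```text
t 24.68 pos [ 444.6 -194.6   80.4] yaw -1.14 z [ 0.001 -0.    -1.   ] gap 43.9 F [ 1.   0.4 -0.7] 30.9
tool xy 0.2 -0.0 twist 0.2
```

View pics/w10b.png

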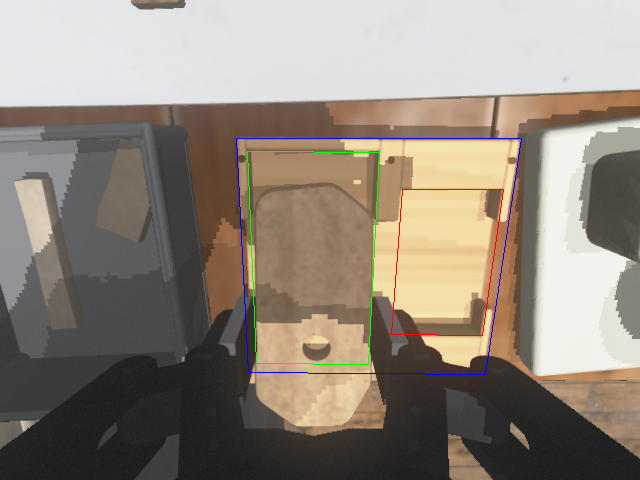

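The drawn bay outlines sit on the real bays, and the rib hangs straight (255–370, 183–428) over the large one. I'll check its centre along x.

Run:
```python
from h import *
c=load("w10"); p=ray(c,[[318,183],[313,430],[255,300],[371,300]],78)[:,:2]; print(p.round(1).tolist(),p[:2].mean(0),p[2:].mean(0))
```

```text
[[499.1, -197.6], [395.4, -193.9], [455.4, -173.1], [454.5, -217.0]] [ 447.25890574 -195.74619335] [ 454.94945413 -195.02355181]
```

Rib centre is (447.3,−195.5), and the bay centre is (447.5,−194.7). Lowering.

>>> {"op": "send_rows", "data": {"twist": [[0, 0, 0], [0, 0, 0], [0, 0, 0], [0, 0, 0]], "travel": [[0, -0.5, 35], [0, 0, 20], [0, 0, 7], [0, 0, 0]], "fingers": [1, 1, 1, 1]}}

```text
t: 25.22
eef_pos: [444.6, -194.8, 18.5]
tool_rot: [1.0, -0.01, 0.001, 0.0]
wrist_force: [-0.9, -0.6, -0.2]
finger_gap: 44.5
finger_force: 30.9
```

>>> {"op": "send_rows", "data": {"twist": [[0, 0, 0], [0, 0, 0], [0, 0, 0]], "travel": [[0, 0, 1], [0, 0, 1], [0, 0, 0]], "fingers": [1, 1, 1]}}

```text
t: 25.6
eef_pos: [444.2, -194.8, 16.1]
tool_rot: [1.0, -0.011, 0.0, 0.0]
wrist_force: [0.1, -0.3, -0.4]
finger_gap: 44.1
finger_force: 30.9
```

>>> {"op": "send_rows", "data": {"twist": [[0, 0, 0], [0, 0, 0], [0, 0, 0], [0, 0, 0], [0, 0, 0]], "travel": [[0, 0, 1], [0, 0, 0], [0, 0, 0], [0, 0, 0], [0, 0, 0]], "fingers": [1, 1, -0.3, -0.3, -0.3]}}

```text
t: 26.22
eef_pos: [443.9, -194.6, 14.7]
tool_rot: [1.0, -0.01, -0.0, -0.0]
wrist_force: [-0.2, -0.7, 1.6]
finger_gap: 55.3
finger_force: 0.0
```

>>> {"op": "send_rows", "data": {"twist": [[0, 0, 0], [0, 0, 0], [0, 0, 0], [0, 0, 0], [0, 0, 0], [0, 0, 0]], "travel": [[0, 0, -10], [0, 0, -40], [0, 0, -50], [0, 0, -50], [0, 0, -50], [0, 0, 0]], "fingers": [-0.3, -0.3, -0.3, -0.3, -0.3, -0.3]}}

```text
t: 26.98
eef_pos: [446.9, -195.5, 219.8]
tool_rot: [1.0, -0.01, 0.005, 0.002]
wrist_force: [0.2, -0.3, -0.1]
finger_gap: 55.4
finger_force: 0.0
```

Run:
```python
from h import *
s=st(); c=snap("wrist","w11"); im=c["image"]; h=cv2.cvtColor(im,cv2.COLOR_BGR2HSV).astype(int)
a=np.radians(-1.3); R=np.array([[np.cos(a),-np.sin(a)],[np.sin(a),np.cos(a)]])
q=lambda x,y:proj(c,[[*(np.array([447.5,-194.7])+R@[x,y]),13]])[0].round().astype(int)
for x in (-58,-54,-50,-40,40,45,50,54,58): u=q(x,0); print(x,h[u[1],u[0]])
for y in (-30,-26,-22,0,22,26,30): u=q(25,y); print("y",y,h[u[1],u[0]])
todo(s,[459.6,58.1],-64.3+180); todo(s,[459.6,58.1],-64.3)
t=snap("top","top2")
im=t["image"]; k=blob(im,(208,278,250,312),lambda h:h[...,2]<70); print("stone",rect(t,k,8))
```

```text
t 26.98 pos [ 446.9 -195.5  219.8] yaw -1.2 z [ 0.009 -0.004 -1.   ] gap 55.4 F [ 0.2 -0.3 -0.1] 0.0
-58 [ 15  99 126]
-54 [ 15 100 186]
-50 [ 18  79 228]
-40 [ 20  71 238]
40 [ 19  73 234]
45 [ 19  75 229]
50 [ 15  83 142]
54 [ 21  80 243]
58 [ 17  92 231]
y -30 [ 18  95 233]
y -26 [ 21  82 244]
y -22 [ 15  93 217]
y 0 [ 20  71 235]
y 22 [ 16  97 223]
y 26 [ 19  91 238]
y 30 [ 20  90 239]
tool xy 7.4 -253.8 twist -116.9
tool xy 7.4 -253.8 twist 63.1
stone [460.8  58.9  30.6  59.8  23.6]
```

The rib's edge shadows sit symmetrically in the bay (±50 and ±22 mm). Moving to the pebble.

>>> {"op": "send_rows", "data": {"twist": [[0, 0, 0], [0, 0, 0], [0, 0, 0], [0, 0, 0], [0, 0, 0]], "travel": [[1.5, -50.8, 0], [1.5, -50.8, 0], [1.5, -50.8, 0], [1.5, -50.8, 0], [1.5, -50.8, 0]], "fingers": [-0.3, -0.3, -0.3, -0.3, -0.3]}}

```text
t: 27.7
eef_pos: [455.4, 60.5, 213.3]
tool_rot: [1.0, -0.01, -0.001, 0.0]
wrist_force: [0.8, -0.2, -0.6]
finger_gap: 55.5
finger_force: 0.0
```

>>> {"op": "send_rows", "data": {"twist": [[0, 0, -10.6], [0, 0, -10.6], [0, 0, -10.6], [0, 0, -10.6], [0, 0, -10.6], [0, 0, -10.6], [0, 0, -10.6], [0, 0, -10.6], [0, 0, -10.6], [0, 0, -10.6], [0, 0, -10.6], [0, 0, 0]], "travel": [[0, 0, 0], [0, 0, 0], [0, 0, 0], [0, 0, 0], [0, 0, 0], [0, 0, 10], [0, 0, 20], [0, 0, 20], [0, 0, 20], [0, 0, 20], [0, 0, 0], [0, 0, 0]], "fingers": [-0.3, -0.3, -0.3, -0.3, -0.3, -0.3, -0.3, -0.3, -0.3, -0.3, -0.3, -0.3]}}

```text
t: 29.2
eef_pos: [455.4, 59.0, 123.4]
tool_rot: [0.535, 0.845, -0.001, -0.002]
wrist_force: [0.2, 0.5, 0.3]
finger_gap: 55.6
finger_force: 0.0
```

Run:
```python
from h import *
s=st(); print(s["q"].round(2)); c=snap("wrist","w12"); im=c["image"]; h=cv2.cvtColor(im,cv2.COLOR_BGR2HSV)
p=proj(c,[[459.6,58.1,8]])[0].astype(int); print(p)
for th in (75,60):
  k=blob(im,(p[0]-50,p[1]-75,p[0]+50,p[1]+62),lambda h:(h[...,2]<th)|(h[...,1]<60)); r=rect(c,k,8); print(r,cv2.boundingRect(k)); todo(s,r[:2],r[4]+90)
```

```text
t 29.2 pos [455.4  59.  123.4] yaw 115.29 z [-0.003  0.    -1.   ] gap 55.6 F [0.2 0.5 0.3] 0.0
[ 0.49  0.27 -0.81  2.09  0.25  0.88 -0.02]
[319 246]
[459.9  58.1  32.9  62.9  26.7] (295, 200, 50, 91)
tool xy -2.8 3.7 twist -1.4
[459.9  58.1  32.9  62.7  29.6] (295, 200, 50, 91)
tool xy -2.8 3.7 twist -4.3
```

>>> {"op": "send_rows", "data": {"twist": [[0, 0, -1.5], [0, 0, 0], [0, 0, 0], [0, 0, 0], [0, 0, 0]], "travel": [[-2.8, 3.7, 20], [0, 0, 45], [0, 0, 35], [0, 0, 9], [0, 0, 0]], "fingers": [-0.3, -0.3, -0.3, -0.3, -0.3]}}

```text
t: 29.88
eef_pos: [461.4, 58.4, 15.9]
tool_rot: [0.524, 0.852, -0.0, -0.0]
wrist_force: [0.9, -0.2, 1.5]
finger_gap: 55.1
finger_force: 0.0
```

```bash
python3 -c "
from h import *
s=st(); todo(s,[459.9,58.1],117)"
```

```text
t 29.88 pos [461.4  58.4  15.9] yaw 116.86 z [-0. -0. -1.] gap 55.1 F [ 0.9 -0.2  1.5] 0.0
tool xy 0.4 -1.5 twist -0.1
```

>>> {"op": "send_rows", "data": {"twist": [[0, 0, 0], [0, 0, 0], [0, 0, 0], [0, 0, 0], [0, 0, 0], [0, 0, 0], [0, 0, 0], [0, 0, 0], [0, 0, 0]], "travel": [[0, -1, 2], [0, 0, 2], [0, 0, 0], [0, 0, 0], [0, 0, 0], [0, 0, 0], [0, 0, 0], [0, 0, 0], [0, 0, 0]], "fingers": [-0.3, -0.3, 1, 1, 1, 1, 1, 1, 1], "force": 40}}

```text
t: 31.0
eef_pos: [460.7, 57.6, 12.5]
tool_rot: [0.523, 0.852, -0.0, 0.0]
wrist_force: [-1.1, -1.6, 5.9]
finger_gap: 31.4
finger_force: 39.1
```

>>> {"op": "send_rows", "data": {"twist": [[0, 0, 0], [0, 0, 0], [0, 0, 0], [0, 0, 0], [0, 0, 0], [0, 0, 0]], "travel": [[0, 0, 0], [0, 0, -15], [0, 0, -40], [0, 0, -50], [0, 0, -20], [0, 0, 0]], "fingers": [1, 1, 1, 1, 1, 1]}}

```text
t: 31.75
eef_pos: [461.7, 58.0, 138.8]
tool_rot: [0.523, 0.852, 0.001, 0.002]
wrist_force: [0.0, -0.2, -2.4]
finger_gap: 31.3
finger_force: 40.1
```

>>> {"op": "send_rows", "data": {"twist": [[0, 0, 10.7], [0, 0, 10.7], [0, 0, 10.7], [0, 0, 10.7], [0, 0, 10.7], [0, 0, 10.7], [0, 0, 10.7], [0, 0, 10.7], [0, 0, 10.7], [0, 0, 10.7], [0, 0, 10.7], [0, 0, 0.5]], "travel": [[0, 0, 0], [0, 0, 0], [0, 0, 0], [0, 0, 0], [0, 0, 0], [0, 0, 0], [0, 0, 0], [0, 0, 0], [0, 0, 0], [0, 0, 0], [0, 0, 0], [0, 0, 0]], "fingers": [1, 1, 1, 1, 1, 1, 1, 1, 1, 1, 1, 1]}}

```text
t: 33.25
eef_pos: [459.4, 57.7, 135.6]
tool_rot: [1.0, -0.01, -0.001, 0.0]
wrist_force: [0.1, -0.2, -2.1]
finger_gap: 31.4
finger_force: 40.1
```

>>> {"op": "send_rows", "data": {"twist": [[0, 0, 0], [0, 0, 0], [0, 0, 0], [0, 0, 0], [0, 0, 0], [0, 0, 0], [0, 0, 0], [0, 0, 0], [0, 0, 0], [0, 0, 0]], "travel": [[-1.3, 53.6, 0], [-1.3, 53.6, 0], [-1.3, 53.6, 0], [-1.3, 53.6, 0], [-1.3, 53.6, 0], [-1.3, 53.6, 0], [0, 0, 30], [0, 0, 30], [0, 0, 0], [0, 0, 0]], "fingers": [1, 1, 1, 1, 1, 1, 1, 1, 1, 1]}}

```text
t: 34.5
eef_pos: [445.8, -263.5, 77.3]
tool_rot: [1.0, -0.011, 0.0, 0.0]
wrist_force: [1.5, 0.3, -0.5]
finger_gap: 30.9
finger_force: 40.2
```

Run:
```python
from h import *
s=st(); todo(s,[446.2,-263.7],-1.3); c=snap("wrist","w13"); im=c["image"]
p=proj(c,[[*s["eef_pos"][:2],s["eef_pos"][2]-4]])[0].astype(int); print(p)
k=blob(im,(p[0]-45,p[1]-110,p[0]+45,min(480,p[1]+90)),lambda h:(h[...,2]<75)|(h[...,1]<40)&(h[...,2]<150)); print(rect(c,k,s["eef_pos"][2]-4),cv2.boundingRect(k))
h=cv2.cvtColor(im,cv2.COLOR_BGR2HSV); print(h[p[1]-130:480:8,p[0],1:].tolist())
```

```text
t 34.5 pos [ 445.8 -263.5   77.3] yaw -1.2 z [ 0.001 -0.    -1.   ] gap 30.9 F [ 1.5  0.3 -0.5] 40.2
tool xy 0.4 0.2 twist 0.1
[312 322]
[ 446.5 -263.8   35.9   64.3   87. ] (267, 242, 90, 150)
[[100, 150], [103, 149], [101, 159], [101, 151], [103, 154], [101, 154], [101, 156], [64, 64], [64, 64], [52, 59], [49, 62], [45, 57], [40, 58], [32, 56], [30, 93], [45, 51], [33, 46], [26, 50], [18, 57], [17, 60], [24, 95], [28, 119], [28, 108], [23, 76], [32, 56], [97, 131], [102, 125], [109, 136], [108, 158], [95, 134], [99, 157], [51, 40], [26, 39], [23, 33], [21, 36], [23, 33]]
```

>>> {"op": "send_rows", "data": {"twist": [[0, 0, 0], [0, 0, 0], [0, 0, 0], [0, 0, 0]], "travel": [[0, 0, 35], [0, 0, 15], [0, 0, 7], [0, 0, 0]], "fingers": [1, 1, 1, 1]}}

```text
t: 35.05
eef_pos: [445.7, -263.6, 20.1]
tool_rot: [1.0, -0.011, 0.0, 0.0]
wrist_force: [-0.2, 0.2, -0.6]
finger_gap: 31.1
finger_force: 40.2
```

>>> {"op": "send_rows", "data": {"twist": [[0, 0, 0], [0, 0, 0], [0, 0, 0]], "travel": [[0, 0, 1], [0, 0, 1], [0, 0, 0]], "fingers": [1, 1, 1]}}

```text
t: 35.42
eef_pos: [445.5, -263.7, 18.1]
tool_rot: [1.0, -0.011, 0.0, 0.0]
wrist_force: [0.6, -0.5, -0.9]
finger_gap: 31.6
finger_force: 40.2
```

>>> {"op": "send_rows", "data": {"twist": [[0, 0, 0], [0, 0, 0], [0, 0, 0], [0, 0, 0], [0, 0, 0]], "travel": [[0, 0, 1], [0, 0, 0], [0, 0, 0], [0, 0, 0], [0, 0, 0]], "fingers": [1, 1, -0.1, -0.1, -0.1]}}

```text
t: 36.05
eef_pos: [445.4, -263.5, 16.7]
tool_rot: [1.0, -0.011, -0.0, 0.0]
wrist_force: [-0.6, -0.5, -0.5]
finger_gap: 46.6
finger_force: 0.0
```

>>> {"op": "send_rows", "data": {"twist": [[0, 0, 0], [0, 0, 0], [0, 0, 0], [0, 0, 0], [0, 0, 0], [0, 0, 0], [0, 0, 0]], "travel": [[0, 0, -10], [0, 0, -40], [0, 0, -50], [0, 0, -50], [0, 0, -50], [0, 0, 0], [0, 0, 0]], "fingers": [-0.1, -0.1, -0.1, -0.1, -0.1, -0.1, -0.1]}}

```text
t: 36.92
eef_pos: [444.9, -263.4, 216.8]
tool_rot: [1.0, -0.011, -0.0, 0.0]
wrist_force: [-0.7, 0.5, -1.3]
finger_gap: 47.1
finger_force: 0.0
```

Run:
```python
from h import *
s=st(); c=snap("wrist","w14"); im=c["image"]
p=proj(c,[[446.2,-263.7,13]])[0].astype(int); print(p)
k=blob(im,(p[0]-32,p[1]-55,p[0]+32,p[1]+50),lambda h:(h[...,2]<85)|(h[...,1]<55)&(h[...,2]<190)); print("stone",rect(c,k,13))
p=proj(c,[[482.3,-353.9,54]])[0].astype(int); k=blob(im,(p[0]-45,p[1]-45,p[0]+45,p[1]+40),lambda h:(h[...,1]>22)&(h[...,1]<80)&(h[...,2]>60)); print("tube",p,rect(c,k,54))
# bowl: compare patch with earlier view via ray of brightest-ring contour
for w in ("w1","w14"):
    d=load(w); g=cv2.medianBlur(cv2.cvtColor(d["image"],cv2.COLOR_BGR2GRAY),3); q=proj(d,[[420.5,-396,36]])[0]
    x0,y0=int(q[0])-60,int(q[1])-60; z=g[max(0,y0):y0+120,x0:x0+120]
    C=cv2.HoughCircles(z,cv2.HOUGH_GRADIENT,1,60,param1=80,param2=18,minRadius=26,maxRadius=48)
    if C is not None:
        b=C[0,0]; o=[b[0]+x0,b[1]+max(0,y0)]; print("bowl",w,ray(d,[o],36)[0].round(1),b[2])
```

```text
t 36.92 pos [ 444.9 -263.4  216.8] yaw -1.3 z [-0. -0. -1.] gap 47.1 F [-0.7  0.5 -1.3] 0.0
[313 212]
stone [ 452.2 -270.6    9.4   17.4  -50.6]
tube [432 173] [ 481.4 -354.2   63.7   66.1    4.6]
bowl w1 [ 419.2 -394.3   36. ] 30.5
bowl w14 [ 414.1 -402.8   36. ] 40.8
```

Run:
```python
from h import *
c=load("w14"); h=cv2.cvtColor(c["image"],cv2.COLOR_BGR2HSV)
print(h[150:280:8,273:357:7,1]); print(h[150:280:8,273:357:7,2])
t=snap("top","top3"); k=blob(t["image"],(375,268,420,335),lambda h:h[...,2]<75); print("stone top",rect(t,k,13))
a=load("top0"); d=cv2.absdiff(cv2.medianBlur(a["image"],3),cv2.medianBlur(t["image"],3)).max(2)
p=proj(t,[[420.5,-396,36]])[0].astype(int); print("bowl diff",np.percentile(d[p[1]-22:p[1]+22,p[0]-22:p[0]+22],[50,90,99]))
```

```text
[[ 92  75  83  78  76  76  99  96  76  75  91  98]
 [ 79  76  84  84  85  86  86  83  81  79  89  95]
 [ 79  76 104 102  99  98  99  97  98  96 101 113]
 [ 79  76  78  78  78  92 103  78  80  85 100 133]
 [ 79  77  83  81 103  45  70  75  83  86  90 135]
 [ 78  79  78  77  87  71  67  67  90  78  79 133]
 [ 85  88  87 104  70  67  48  68  72  79  77 135]
 [ 93  90  92 102  65  67  67  49  67  93  94 132]
 [ 80  82  83 103  68  67  70  64  66  87  86 118]
 [ 80  80  80 102  76  69  67  60  65  80  82 119]
 [ 70  73  71  73  77  74  39  58  88  74  76 126]
 [101 102  91  91  85  71  53  66  73  75  96 124]
 [ 92  94  91  91  72  76  93  73  71  89  68 128]
 [ 94  95 102 102 104 105 103 101 103  97  70 136]
 [ 96  95  91  88  88  70  70  70  69  70  67 131]
 [ 92  81 100  94  91  78  79  78  78  78  70 125]
 [ 93  83  85  87  87  86  89  89  87  80  69 122]]
[[235 244 242 244 244 244 182 183 244 244 235 203]
 [244 244 241 241 241 241 239 242 243 243 236 204]
 [244 244 191 216 222 222 224 225 227 226 213 194]
 [244 244 244 244 244 234 183 244 244 241 219 192]
 [244 244 243 243 180 163 106 105 242 239 236 189]
 [244 244 244 244 105 107 107 106 130 244 244 191]
 [242 241 241 208 113 110 139 109 103 244 244 195]
 [237 237 236 193 114 111 111 130 106 233 234 195]
 [244 243 243 205 109 107 106 108 105 240 241 199]
 [244 244 244 216 104 107 106 106 106 243 243 204]
 [244 244 244 244 103 104 190 115 159 244 244 196]
 [131 130 238 238 102 104 124 104 244 244 136 200]
 [235 235 239 239 244 101 212 244 244 239 244 184]
 [234 234 130 130 137 139 143 141 141 132 244 193]
 [231 233 239 240 240 244 244 244 244 244 244 193]
 [234 243 225 234 235 244 244 243 243 244 243 198]
 [235 243 242 241 241 241 240 240 240 244 244 190]]
stone top [ 442.3 -265.6   73.5   88.    89.2]
bowl diff [26. 65. 98.]
```

>>> {"op": "send_rows", "data": {"twist": [[0, 0, 0], [0, 0, 0], [0, 0, 0], [0, 0, 0], [0, 0, 0], [0, 0, 0], [0, 0, 0], [0, 0, 0], [0, 0, 0]], "travel": [[0, 0, -40], [0, 0, -40], [0, -55, 0], [0, -55, 0], [0, -55, 0], [0, -55, 0], [0, -55, 0], [0, 0, 0], [0, 0, 0]], "fingers": [-0.1, -0.1, -0.1, -0.1, -0.1, -0.1, -0.1, -0.1, -0.1]}}

```text
t: 38.15
eef_pos: [451.1, 10.6, 295.7]
tool_rot: [1.0, -0.011, -0.001, 0.0]
wrist_force: [-0.0, 0.2, 0.0]
finger_gap: 46.9
finger_force: 0.0
```

Run:
```python
from h import *
s=st(); c=load("w14"); k=blob(c["image"],(294,170,337,251),lambda h:(h[...,2]<170)); print("stone",rect(c,k,13))
a=load("top0"); t=snap("top","top4")
def circ(t):
    g=cv2.cvtColor(t["image"],cv2.COLOR_BGR2GRAY); p=proj(t,[[420.5,-396,36]])[0].astype(int); z=cv2.resize(g[p[1]-30:p[1]+30,p[0]-30:p[0]+30],None,fx=4,fy=4,interpolation=cv2.INTER_CUBIC)
    C=cv2.HoughCircles(z,cv2.HOUGH_GRADIENT,1,200,param1=100,param2=15,minRadius=60,maxRadius=90)[0,0]; return ray(t,[[C[0]/4+p[0]-30,C[1]/4+p[1]-30]],36)[0].round(1),C[2]/4
print("bowl",circ(a),circ(t))
d=cv2.absdiff(cv2.medianBlur(a["image"],3),cv2.medianBlur(t["image"],3)).max(2); p=proj(t,[[420.5,-396,36]])[0].astype(int); print(np.percentile(d[p[1]-22:p[1]+22,p[0]-22:p[0]+22],[50,90,99]))
sd=snap("side","side4"); b=load("side0"); p=proj(sd,[[420.5,-396,20]])[0].astype(int); d=cv2.absdiff(cv2.medianBlur(b["image"],3),cv2.medianBlur(sd["image"],3)).max(2); print("side",p,np.percentile(d[p[1]-20:p[1]+15,p[0]-14:p[0]+22],[50,90,99]))
k=blob(t["image"],(385,270,415,335),lambda h:h[...,2]<75); print("stone top",rect(t,k,13))
```

```text
t 38.15 pos [451.1  10.6 295.7] yaw -1.31 z [-0.002 -0.001 -1.   ] gap 46.9 F [-0.   0.2  0. ] 0.0
stone [ 446.8 -264.    32.9   64.    88. ]
bowl (array([ 419.6, -396.6,   36. ]), np.float32(16.2)) (array([ 421. , -394.3,   36. ]), np.float32(17.475))
[ 5. 36. 65.]
side [435 193] [11.   60.   97.41]
stone top [ 447.2 -261.8   28.3   58.1   89.3]
```

The pebble lies in its bay at (446.8,−264.0), size 33×64 mm. The bowl is unmoved to within measuring noise. Handing in.

```bash
python3 -c "
from cell import robot
print(robot.job_done())"
```

```text
the job is handed in; nothing more can be done
None
```

I handed the job in at about 38 s: the tube stands on the slab clear of the bowl, the strip is in the scrap tub, and the rib and pebble lie flat in their bays, done in that order (the hand-in returned no verdict).

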